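Try the toggle clamps and set aside the one that binds

ROBOT

A 7-joint arm with a two-finger parallel gripper is mounted at the origin on a cart in front of the work surface, level with it; the furniture and walls round the work are solid. World frame = base frame: x ahead of the robot, y to its left, z up, the work surface at z = 0. Lengths are in mm, angles in rad, forces in N, time in s.
With the tool pointing down it reaches from about 425 to 875 mm from the base axis. Payload 4.7 kg.
Tool frame: the origin (TCP) lies on the centre line of the jaws, within the pads' length; the fingertips stand 19 mm ahead of it and the grasp point (between the pads) is the TCP (ctrl.tcp_to_tips is the distance from the TCP to the fingertips, in mm); z points along the fingers, y is the direction in which the jaws open and shut (so a half turn about z gives the same grasp; the last joint's range is limited). The gripper opens to 87 mm and grips with 3 to 60 N. Pads are 19 mm wide; open, the fingers measure 117 mm over their backs; the gripper's body (75 mm by 190 mm) begins 51 mm behind the grasp point.
Start: joints at [1.243, 0.321, -0.07, 1.45, 0.023, 1.371, -0.057], TCP at [217.85, -612.425, 241.587] pointing down, gripper open.
Joint ranges: [-2.86, 2.86], [-0.3, 2.09], [-1.38, 1.24], [0.06, 2.45], [-1.56, 4.7], [0.09, 2.05], [-2.69, 2.69]. Speed limits (rad/s): [2.57, 2.57, 3.14, 3.14, 3.14, 3.14, 3.14].

INTERFACE

Orientations are given as a rotation vector (axis times angle).
In Python, from rig import ctrl, camera, get_calibration gives the robot as it stands. The module is installed in compiled form; this text tells all that it offers. Calls block until the motion is done:
- ctrl.movep(position, orientation): joint-space move of the TCP to a pose.
- ctrl.move_l(position, feed=150, rot=None): straight line of the TCP; rot=None keeps the orientation; feed is the mean speed in mm/s.
- ctrl.movej(angles): joint-space move.
- ctrl.open_gripper() and ctrl.close_gripper(grip_force=None): open the fingers fully, or close them until they stop; grip_force is the grip in N (None keeps the last).
- ctrl.pause(seconds).
- ctrl.inverse_kinematics(position, orientation): joint angles nearest the present ones, or None.
- camera(name): name is "scene" or "top" or "wrist"; returns (picture, depth): 384x512x3 uint8, blue, green, red; 384x512 float32, mm along the optical axis (not along the pixel's ray), 0 where there is no reading.
- get_calibration(name): a dict with "K" (3x3 intrinsics, pixels), "extrinsics" (4x4, takes a point from camera to world coordinates); the wrist camera has in their place "T_tool_cam" (4x4, takes a point from camera to tool coordinates, whose origin is the TCP and whose axes are the flange's). Camera axes: x right, y down, z forward; pixel columns grow to the right and rows downward; lengths in mm; the calibration is good to about 2 mm. A picture is of the moment at which its call begins: read the wrist's pose just before it. get_calibration takes no time and is no camera call.
A pose or a line that the arm cannot do raises ctrl.PlanningError and nothing moves.
- ctrl.hand_in(): hands the job in, once; it reports no verdict.
Readings, each from a call of its own:
- ctrl.get_clock(): time.
- ctrl.get_joint_positions(): joint angles.
- ctrl.get_qd(): joint speeds.
- ctrl.get_tau(): joint torques, N m.
- ctrl.get_position(): TCP position.
- ctrl.get_tool_rot(): TCP orientation.
- ctrl.get_force(): force on the tool from outside, world axes, zero at the start.
- ctrl.get_torque(): the same for the moment, N m.
- ctrl.get_opening(): opening from 0.0 (shut) to 1.0 (fully open).
Only numpy, scipy, OpenCV 4.12 (cv2) and the standard library are available. Lean on these libraries where they do the work, as an engineer would, in place of code of your own. Each camera call takes 0.05 s, during which the arm holds its last target.

TASK

Three glass blanks lie under the toggle clamps of the clamping board. Try all three clamps, swinging each blue handle gently down towards you: two go right over and hold, so leave those fully shut on their glass. The third goes stiff partway because its blank is too thick; do not force it or the glass cracks, but swing that handle back fully upright and leave it open so that I can see which one needs resetting.

Things in the scene. Friction and masses are not known exactly. Their poses are not given: they have to be found in the camera images.
- board: Plywood clamping board fixed to the bench, 165 x 380 x 18 mm, with three equal toggle clamps 120 mm apart. Origin on the underside, below the middle handle pivot; x points away from the handles' side, y along the row to the left clamp, z up. A glass blank (42 x 60 mm, 9 or 16 mm thick, which is which unknown) lies flat on a cork seat, 20 mm above the bench, under each pivot.
- pivot_left (a point): Fixed hinge axis of the left clamp's handle, 103 mm above the bench; the axis runs along the board's y. The handle takes about 1 to 2 N at the grip to swing (friction) and stays where it is left. On a good clamp the foot nips the glass from about 1.2 rad on, adding a newton or so, and past 1.38 rad (dead centre) it locks shut.
- grip_left (a point): Middle of the blue grip on the left clamp's handle, 95 mm from the pivot; the grip is 16 mm thick both ways and runs from 48 to 122 mm from the pivot. Pinched across the board's y with the fingers down, it can turn between them. At handle angle a it lies 95*sin(a) mm to the board's -x of the pivot and 95*cos(a) mm above it.
- handle_left (a joint): Angle of the left handle (rad): 0 upright against its stop (fully open), growing as it swings down towards the robot (board's -x) to its end stop at 1.45, almost level (shut). Its knuckle links push the foot down under the pivot. A clamp on too thick a blank goes hard at about 0.8 to 0.9; there its foot presses 3 to 4 times as hard as the grip is pushed.
- foot_left: Black rubber foot, 19 mm across, hanging plumb under the left clamp's pivot; origin at its pin, 24 mm above its underside. It goes straight down on the glass as the handle is swung shut.
- pivot_middle (a point): Fixed hinge axis of the middle clamp's handle, 103 mm above the bench; the axis runs along the board's y. The handle takes about 1 to 2 N at the grip to swing (friction) and stays where it is left. On a good clamp the foot nips the glass from about 1.2 rad on, adding a newton or so, and past 1.38 rad (dead centre) it locks shut.
- grip_middle (a point): Middle of the blue grip on the middle clamp's handle, 95 mm from the pivot; the grip is 16 mm thick both ways and runs from 48 to 122 mm from the pivot. Pinched across the board's y with the fingers down, it can turn between them. At handle angle a it lies 95*sin(a) mm to the board's -x of the pivot and 95*cos(a) mm above it.
- handle_middle (a joint): Angle of the middle handle (rad): 0 upright against its stop (fully open), growing as it swings down towards the robot (board's -x) to its end stop at 1.45, almost level (shut). Its knuckle links push the foot down under the pivot. A clamp on too thick a blank goes hard at about 0.8 to 0.9; there its foot presses 3 to 4 times as hard as the grip is pushed.
- foot_middle: Black rubber foot, 19 mm across, hanging plumb under the middle clamp's pivot; origin at its pin, 24 mm above its underside. It goes straight down on the glass as the handle is swung shut.
- pivot_right (a point): Fixed hinge axis of the right clamp's handle, 103 mm above the bench; the axis runs along the board's y. The handle takes about 1 to 2 N at the grip to swing (friction) and stays where it is left. On a good clamp the foot nips the glass from about 1.2 rad on, adding a newton or so, and past 1.38 rad (dead centre) it locks shut.
- grip_right (a point): Middle of the blue grip on the right clamp's handle, 95 mm from the pivot; the grip is 16 mm thick both ways and runs from 48 to 122 mm from the pivot. Pinched across the board's y with the fingers down, it can turn between them. At handle angle a it lies 95*sin(a) mm to the board's -x of the pivot and 95*cos(a) mm above it.
- handle_right (a joint): Angle of the right handle (rad): 0 upright against its stop (fully open), growing as it swings down towards the robot (board's -x) to its end stop at 1.45, almost level (shut). Its knuckle links push the foot down under the pivot. A clamp on too thick a blank goes hard at about 0.8 to 0.9; there its foot presses 3 to 4 times as hard as the grip is pushed.
- foot_right: Black rubber foot, 19 mm across, hanging plumb under the right clamp's pivot; origin at its pin, 24 mm above its underside. It goes straight down on the glass as the handle is swung shut.

How it is judged:
By the outcome, as a careful person would: the job done as asked, in the order asked, and still so for the second after the job is handed in, with the robot touching nothing.
It also fails if it takes over 72 s, if anything falls off the work surface, if the arm or the gripper's body presses on something with over 40 N, if the wrist force passes 120 N, or if a joint passes its speed limit or range.

## Working session

There is one attempt and no reset: what is moved stays moved. The work goes in short steps, each a Python script; the robot and the scene stay as the last script left them, time stands still between calls to the robot, and variables do not carry over. Pictures are saved under pics/ and viewed, and the job is handed in when it is done.

```bash
mkdir -p pics
python3 - <<'E'
from rig import ctrl,camera,get_calibration
import cv2,numpy as np
for n in("scene","top"):
    p,d=camera(n);cv2.imwrite(f"pics/{n}0.png",p);np.save(f"pics/{n}0.npy",d)
    c=get_calibration(n);print(n,c["K"].tolist(),np.round(c["extrinsics"],3).tolist())
print(get_calibration("wrist"));print(ctrl.get_clock(),ctrl.get_tool_rot(),ctrl.get_force())
E
```

```text
scene [[351.77194070883615, 0.0, 253.33762410177368], [0.0, 351.77194070883615, 195.8831722308653], [0.0, 0.0, 1.0]] [[-0.618, -0.43, 0.659, 37.6], [-0.786, 0.363, -0.5, 482.669], [-0.024, -0.827, -0.562, 637.216], [0.0, 0.0, 0.0, 1.0]]
top [[442.53534792103756, 0.0, 256.0710272713848], [0.0, 442.53534792103756, 187.41551887667154], [0.0, 0.0, 1.0]] [[-0.021, -0.998, 0.06, 532.321], [-0.999, 0.019, -0.036, 75.805], [0.035, -0.061, -0.998, 1005.562], [0.0, 0.0, 0.0, 1.0]]
{'K': array([[318.54908802,   0.        , 257.36908891],
       [  0.        , 318.54908802, 190.18985427],
       [  0.        ,   0.        ,   1.        ]]), 'T_tool_cam': array([[ 2.33279735e-04, -9.53937576e-01, -3.00005079e-01,
         8.29853335e+01],
       [ 9.99999912e-01,  1.18163375e-04,  4.01857299e-04,
         1.12967698e+00],
       [-3.47897165e-04, -3.00005146e-01,  9.53937520e-01,
        -1.42954466e+02],
       [ 0.00000000e+00,  0.00000000e+00,  0.00000000e+00,
         1.00000000e+00]])}
0.1 [-3.09419218e+00 -5.34084621e-01  6.43982901e-04] [ 1.2252114  -0.25535351  0.09047416]
```

View pics/scene0.png

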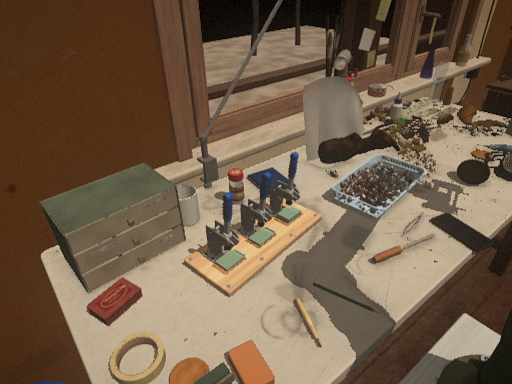

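View pics/top0.png

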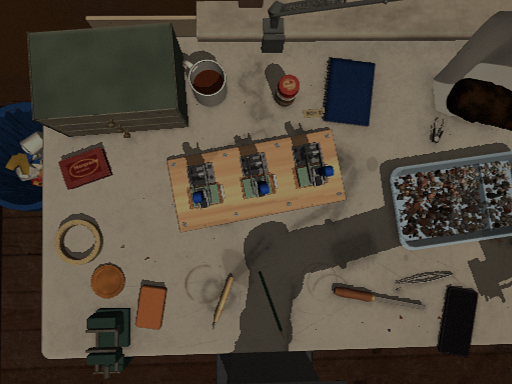

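```bash
cat > h.py <<'E'
import numpy as np,cv2
from rig import ctrl,camera,get_calibration
def pts(n,d,mask):
    c=get_calibration(n);K=c["K"];E=c["extrinsics"]
    v,u=np.nonzero(mask&(d>0));z=d[v,u]
    P=np.stack([(u-K[0,2])/K[0,0]*z,(v-K[1,2])/K[1,1]*z,z],1)
    return u,v,P@E[:3,:3].T+E[:3,3]
E
python3 - <<'E'
from h import *
for n,r in(("top",(120,240,155,355)),("scene",(145,295,180,330))):
    p=cv2.imread(f"pics/{n}0.png");d=np.load(f"pics/{n}0.npy")
    a,b,c,e=r;cv2.imwrite(f"pics/{n}0c.png",cv2.resize(p[a:b,c:e],None,fx=4 if n=="top" else 4,fy=4,interpolation=cv2.INTER_CUBIC))
    hsv=cv2.cvtColor(p,cv2.COLOR_BGR2HSV)
    m=(hsv[...,0]>105)&(hsv[...,0]<130)&(hsv[...,1]>150)&(hsv[...,2]>60)
    u,v,P=pts(n,d,m)
    k=(P[:,2]>90)&(P[:,2]<260)&(P[:,0]>400)&(P[:,0]<750)
    mm=np.zeros(m.shape,np.uint8);mm[v[k],u[k]]=1
    N,L,S,C=cv2.connectedComponentsWithStats(mm)
    for i in range(1,N):
        if S[i,4]<15: continue
        s=L[v,u]==i; Q=P[s]; 
        print(n,S[i],np.round(Q.mean(0)),'zr',np.round([Q[:,2].min(),Q[:,2].max()]))
        for lo in range(130,240,15):
            t=Q[(Q[:,2]>=lo)&(Q[:,2]<lo+15)]
            if len(t)>3: print('   ',lo,len(t),np.round(np.median(t,0),1),np.round(t.min(0)),np.round(t.max(0)))
E
```

```text
top [325 167   8   9  60] [606. -83. 225.] zr [218. 228.]
    220 58 [606.4 -82.8 225.5] [600. -89. 221.] [614. -76. 228.]
top [260 185   9   9  67] [576.  33. 224.] zr [218. 229.]
    205 4 [570.7  35.3 219.1] [570.  30. 218.] [579.  40. 220.]
    220 63 [576.4  33.5 224. ] [570.  26. 221.] [584.  41. 229.]
top [193 194   9   9  71] [563. 152. 225.] zr [219. 229.]
    220 70 [562.9 151.9 225.4] [556. 145. 221.] [570. 159. 229.]
scene [264 172   7   5  21] [574.  33. 222.] zr [217. 225.]
    205 4 [571.4  31.1 218.8] [570.  27. 217.] [572.  37. 220.]
    220 17 [573.6  33.5 223.5] [571.  26. 220.] [581.  39. 225.]
scene [225 193   7   5  25] [559. 153. 223.] zr [218. 226.]
    220 22 [559.2 153.1 223.6] [555. 148. 220.] [564. 158. 226.]
```

Run:
```python
from h import *
n="top";d=np.load("pics/top0.npy")
for n in("top","scene"):
    d=np.load(f"pics/{n}0.npy")
    u,v,P=pts(n,d,np.ones(d.shape,bool))
    k=(abs(P[:,2]-18)<5)&(P[:,0]>450)&(P[:,0]<720)&(P[:,1]>-150)&(P[:,1]<330)
    mm=np.zeros(d.shape,np.uint8);mm[v[k],u[k]]=1
    mm=cv2.morphologyEx(mm,cv2.MORPH_OPEN,np.ones((3,3)))
    N,L,S,C=cv2.connectedComponentsWithStats(mm);i=1+np.argmax(S[1:,4])
    s=L[v,u]==i;Q=P[s];print(n,len(Q),np.median(Q[:,2]))
    print(cv2.minAreaRect(Q[:,:2].astype(np.float32)))
```

```text
top 8611 18.17936733832039
((610.0330810546875, 38.32063293457031), (165.05409240722656, 379.7563781738281), 9.820293426513672)
scene 3335 17.704926549675747
((609.2026977539062, 38.7261962890625), (165.73080444335938, 380.27752685546875), 9.79902458190918)
```

View pics/top0c.png

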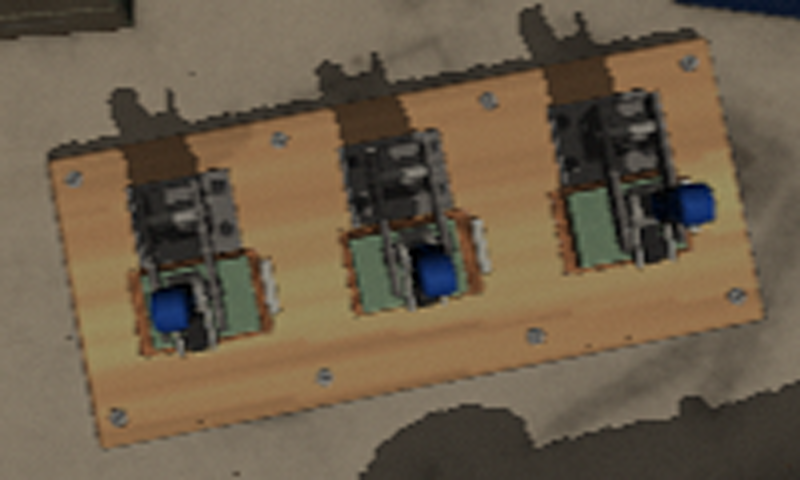

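View pics/scene0c.png

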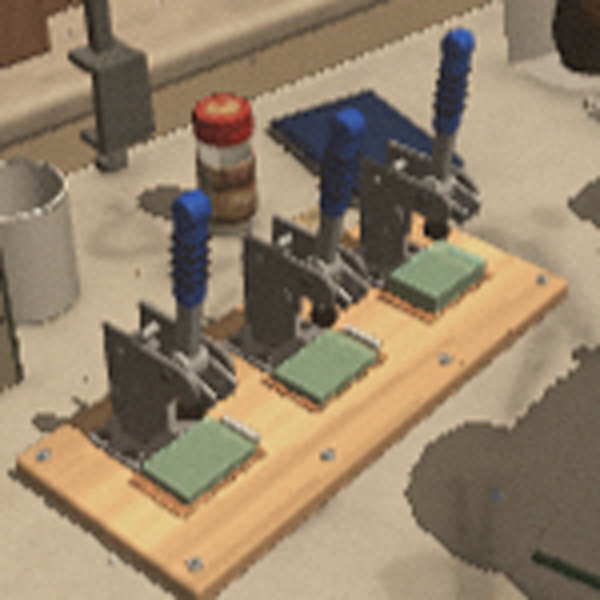

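Run:
```python
from h import *
ex=np.array([np.cos(np.radians(9.81)),np.sin(np.radians(9.81))]);ey=np.array([-ex[1],ex[0]]);c=np.array([609.6,38.5])
def tob(P): q=P[:,:2]-c; return np.stack([q@ex,q@ey,P[:,2]],1)
for n in("top","scene"):
    p=cv2.imread(f"pics/{n}0.png");d=np.load(f"pics/{n}0.npy")
    hsv=cv2.cvtColor(p,cv2.COLOR_BGR2HSV)
    u,v,P=pts(n,d,np.ones(d.shape,bool));B=tob(P);H=hsv[v,u]
    for nm,y0 in(("L",120),("M",0),("R",-120)):
        s=(abs(B[:,1]-y0)<45)&(abs(B[:,0])<90)
        g=s&(H[:,0]>45)&(H[:,0]<95)&(H[:,1]>40)&(B[:,2]>22)&(B[:,2]<45)
        Q=B[g];print(n,nm,'glass',len(Q),np.round(np.percentile(Q,[1,50,99],axis=0),1).tolist())
        b=s&(H[:,0]>100)&(H[:,0]<135)&(H[:,1]>90)&(B[:,2]>130)
        for lo in range(130,240,16):
            t=B[b&(B[:,2]>=lo)&(B[:,2]<lo+16)]
            if len(t)>3: print('   ',lo,len(t),np.round(np.median(t,0),1),np.round(t.min(0)),np.round(t.max(0)))
```

```text
top L glass 158 [[-32.5, 91.6, 25.2], [-11.4, 101.1, 28.7], [7.1, 147.3, 32.8]]
    194 6 [-20.9 111.7 202.7] [-27. 111. 200.] [-15. 127. 209.]
    210 65 [-26.2 118.  223.7] [-34. 112. 213.] [-16. 128. 226.]
    226 28 [-25.3 120.9 227. ] [-31. 113. 226.] [-21. 126. 229.]
top M glass 162 [[-34.1, -24.5, 25.4], [-14.8, 22.0, 29.1], [4.8, 32.0, 33.1]]
    162 5 [-16.2   2.5 172.5] [-24.  -4. 164.] [-15.   8. 177.]
    178 10 [-19.1   2.9 185.1] [-32.  -4. 179.] [-17.   8. 193.]
    194 12 [-22.5   6.5 198. ] [-36.  -5. 195.] [-21.   8. 202.]
    210 79 [-32.4   0.4 223.1] [-41.  -7. 212.] [-23.   8. 226.]
    226 6 [-33.5   1.5 227.4] [-37.  -1. 227.] [-32.   6. 229.]
top R glass 199 [[-32.7, -138.9, 27.5], [-12.8, -102.3, 35.9], [6.2, -91.1, 39.9]]
    146 7 [ -16.  -112.5  160.2] [ -22. -115.  154.] [ -10. -112.  161.]
    162 7 [ -18.8 -112.4  171.2] [ -23. -125.  165.] [ -10. -112.  175.]
    178 11 [ -18.9 -112.5  184.8] [ -25. -113.  178.] [ -14. -112.  191.]
    194 14 [ -20.2 -112.6  200.7] [ -26. -115.  194.] [ -13. -112.  208.]
    210 62 [ -22.2 -116.8  223.2] [ -31. -126. 
[... 579 characters left out ...]
    146 10 [-28.2   3.7 157.5] [-31.  -2. 154.] [-19.   8. 160.]
    162 6 [-31.2  -0.4 171.8] [-33.  -3. 162.] [-24.  10. 177.]
    178 5 [-34.4   0.3 181.8] [-35.  -3. 179.] [-32.   3. 190.]
    194 14 [-36.8   0.  203.1] [-40.  -6. 197.] [-36.   5. 209.]
    210 44 [-37.9   0.8 221.3] [-42. -10. 210.] [-26.   7. 225.]
scene R glass 41 [[-34.9, -145.7, 33.3], [-10.0, -116.2, 35.8], [5.6, -92.3, 37.9]]
    146 7 [ -24.7 -115.7  158.5] [ -25. -118.  155.] [ -23. -111.  161.]
    178 4 [ -27.6 -120.6  183.8] [ -28. -122.  181.] [ -27. -116.  191.]
    194 12 [ -28.8 -117.4  202.7] [ -31. -124.  198.] [ -26. -114.  210.]
    210 25 [ -29.2 -117.1  221. ] [ -33. -126.  212.] [ -19. -114.  226.]
```

```bash
cat >> h.py <<'E'
th=np.radians(9.81);ex=np.array([np.cos(th),np.sin(th),0]);ey=np.array([-ex[1],ex[0],0]);ez=np.array([0,0,1.])
O=np.array([609.6,38.5,0])-13.5*ex
Y={'L':120.,'M':0.5,'R':-119.}
rot=np.pi*np.array([np.cos(th/2),np.sin(th/2),0])
def grip(k,a,r=95.): return O+Y[k]*ey-r*np.sin(a)*ex+(103+r*np.cos(a))*ez
def tang(a): return -np.cos(a)*ex-np.sin(a)*ez   # direction of closing
def rad(a): return -np.sin(a)*ex+np.cos(a)*ez
def F(n=3): return np.mean([ctrl.get_force() for _ in range(n)],0)
def log(a,f0):
    f=F()-f0; print(f"a={a:.3f} t={ctrl.get_clock():.2f} resist={-f@tang(a):.2f} rad={f@rad(a):.2f} y={f@ey:.2f}"); return -f@tang(a)
E
python3 - <<'E'
from h import *
k='L';a=0.10
p=grip(k,a);print(np.round(p,1))
ctrl.movep(p+90*ez,rot);print(ctrl.get_clock(),F())
ctrl.move_l(p,feed=120)
print(ctrl.get_clock(),[np.round(ctrl.get_force(),2) for _ in range(4)])
cv2.imwrite("pics/w1.png",camera("wrist")[0]);cv2.imwrite("pics/s1.png",camera("scene")[0][120:300,150:350].repeat(3,0).repeat(3,1))
E
```

```text
[566.5 152.8 197.5]
3.0583 [ 0.49684402 -0.39002401 -0.00330426]
3.9583 [array([-0.4 ,  0.83,  1.13]), array([-0.4 ,  0.83,  1.13]), array([-0.4 ,  0.83,  1.13]), array([-0.4 ,  0.83,  1.13])]
```

View pics/w1.png

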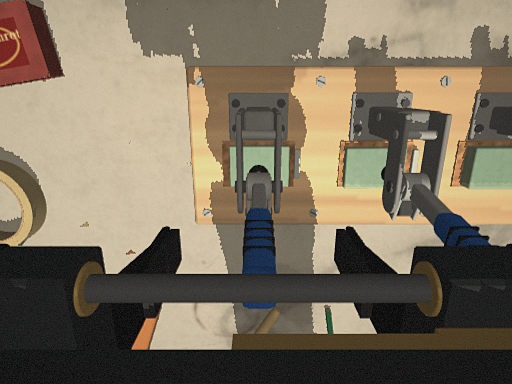

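View pics/s1.png

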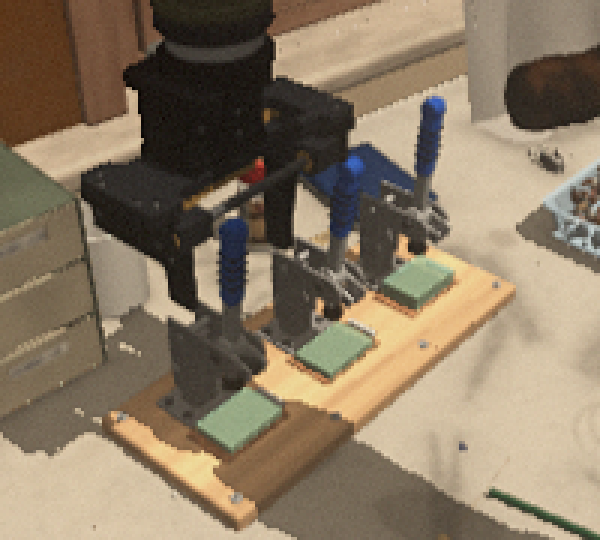

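The blue handle (u≈260) sits centred between the fingers (u≈165 and 350). Now I'll pinch it and swing gently.

```bash
cat >> h.py <<'E'
def F(n=6):
    s=[]
    for _ in range(n): s.append(ctrl.get_force()); ctrl.pause(0.02)
    return np.mean(s,0)
E
python3 - <<'E'
from h import *
f0=F(10);print(f0)
ctrl.close_gripper(5);print(ctrl.get_opening()*87,ctrl.get_clock())
log(.1,f0)
for a in (.15,.2,.3,.4,.5):
    ctrl.move_l(grip('L',a),feed=40);log(a,f0)
np.save('f0.npy',f0)
cv2.imwrite("pics/s2.png",camera("scene")[0][120:300,150:350].repeat(3,0).repeat(3,1))
E
```

```text
[ 0.10208915 -0.28598637 -0.17618241]
15.82726665701666 5.3667
a=0.100 t=5.47 resist=-0.32 rad=0.83 y=-1.13
a=0.150 t=5.83 resist=-0.25 rad=0.01 y=-2.41
a=0.200 t=6.20 resist=-0.79 rad=1.08 y=-3.11
a=0.300 t=6.68 resist=-0.87 rad=1.62 y=-4.57
a=0.400 t=7.17 resist=-0.30 rad=1.16 y=-4.74
a=0.500 t=7.65 resist=0.16 rad=0.46 y=-4.86
```

View pics/s2.png

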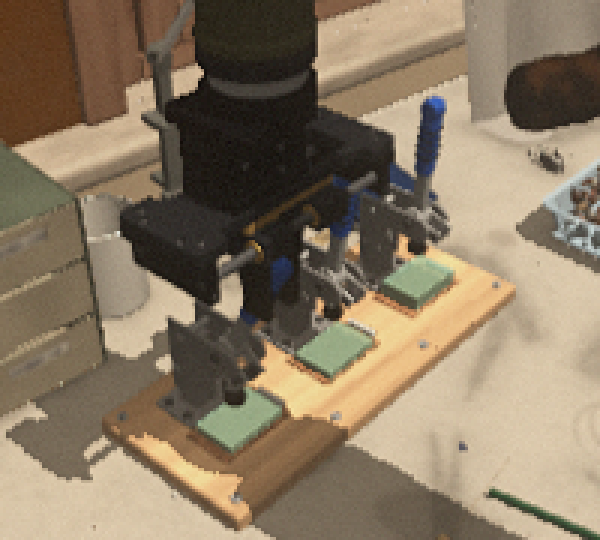

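Run:
```python
from h import *
f0=np.load('f0.npy');dy=-1.5
a=.5
for a in (.6,.7,.74,.78,.82,.85,.88,.91,.94,.97):
    ctrl.move_l(grip('L',a)+dy*ey,feed=40);r=log(a,f0)
    if r>4: print('STOP');break
```

```text
a=0.600 t=8.19 resist=-1.50 rad=-1.78 y=-0.72
a=0.700 t=8.68 resist=-1.14 rad=-2.94 y=2.63
a=0.740 t=9.03 resist=-0.37 rad=-2.80 y=4.48
a=0.780 t=9.38 resist=0.13 rad=-2.48 y=5.23
a=0.820 t=9.72 resist=-0.19 rad=-2.74 y=5.46
a=0.850 t=10.07 resist=-0.04 rad=-2.05 y=5.26
a=0.880 t=10.43 resist=0.18 rad=-2.21 y=5.34
a=0.910 t=10.78 resist=-0.20 rad=-2.19 y=5.26
a=0.940 t=11.12 resist=-0.20 rad=-2.17 y=5.09
a=0.970 t=11.47 resist=-0.18 rad=-2.33 y=5.43
```

Run:
```python
from h import *
cv2.imwrite("pics/s3.png",camera("scene")[0][120:300,150:350].repeat(3,0).repeat(3,1))
cv2.imwrite("pics/w3.png",camera("wrist")[0])
```

```text
(no output)
```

View pics/s3.png

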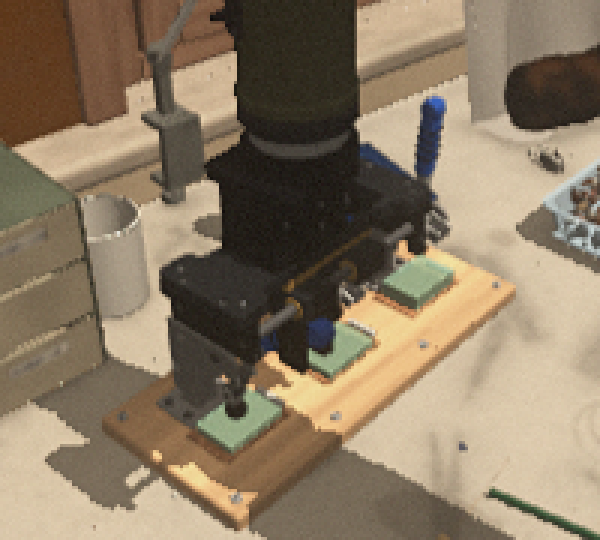

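View pics/w3.png

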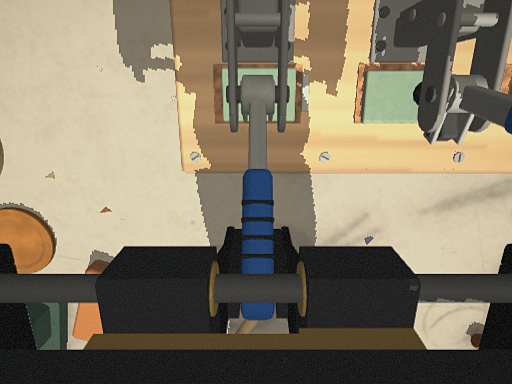

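Run:
```python
from h import *
f0=np.load('f0.npy');dy=-.8
for a in (1.08,1.18,1.24,1.3,1.35,1.39,1.42,1.45,1.47,1.49):
    ctrl.move_l(grip('L',a)+dy*ey,feed=40);r=log(a,f0)
    if r>8: print('STOP');break
cv2.imwrite("pics/w4.png",camera("wrist")[0])
```

```text
a=1.080 t=12.08 resist=-1.26 rad=-3.43 y=4.80
a=1.180 t=12.57 resist=-1.76 rad=-3.86 y=5.17
a=1.240 t=12.96 resist=-1.31 rad=-3.02 y=4.84
a=1.300 t=13.35 resist=-1.31 rad=-3.31 y=5.14
a=1.350 t=13.72 resist=-1.05 rad=-2.96 y=4.86
a=1.390 t=14.07 resist=-1.27 rad=-3.24 y=5.07
a=1.420 t=14.42 resist=-1.53 rad=-3.18 y=5.24
a=1.450 t=14.77 resist=-2.16 rad=-2.91 y=5.13
a=1.470 t=15.12 resist=0.64 rad=-1.79 y=4.88
a=1.490 t=15.47 resist=4.19 rad=-0.03 y=5.00
```

View pics/w4.png

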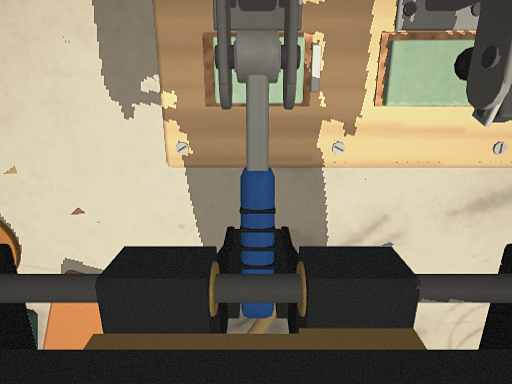

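Run:
```python
from h import *
ctrl.open_gripper();p=grip('L',1.45)
ctrl.move_l(p+175*ez,feed=250)
q=grip('M',.165)
ctrl.move_l(q+90*ez,feed=250);ctrl.move_l(q,feed=120);print(ctrl.get_clock())
f0=F(10);np.save('f0.npy',f0);print(f0)
cv2.imwrite("pics/w5.png",camera("wrist")[0]);cv2.imwrite("pics/s5.png",camera("scene")[0][120:300,150:350].repeat(3,0).repeat(3,1))
```

```text
19.3333
[-0.09494622  0.10792651  0.0172846 ]
```

View pics/w5.png

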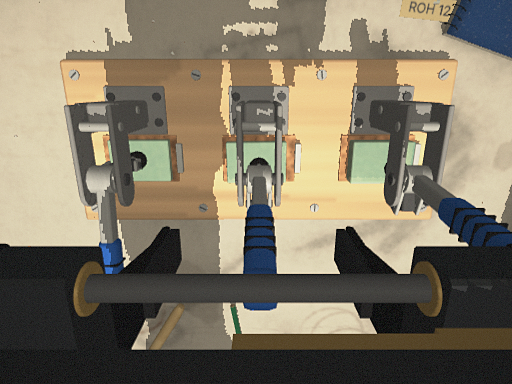

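View pics/s5.png

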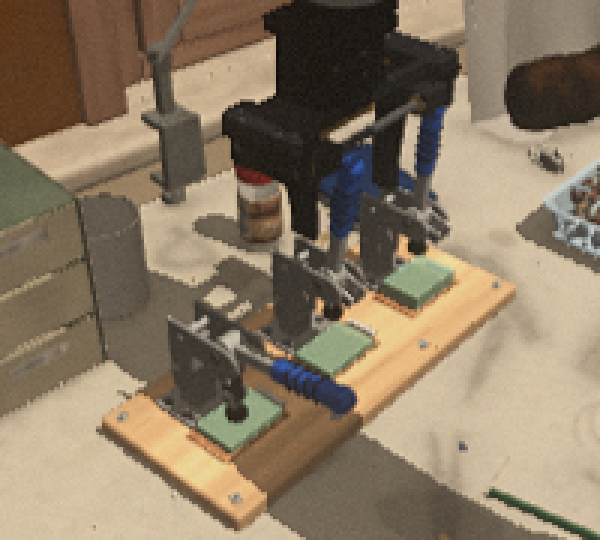

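Left handle is down with its foot on the glass, and the middle handle is centred between the fingers (u≈260).

```bash
cat >> h.py <<'E'
def swing(k,angs,dy,f0,lim=1.8,feed=40):
    R=[]
    for a in angs:
        ctrl.move_l(grip(k,a)+dy*ey,feed=feed);r=log(a,f0)
        if len(R)>1 and r-np.median(R[-4:])>lim: print('STOP');return a
        R.append(r)
    return None
E
python3 - <<'E'
from h import *
f0=np.load('f0.npy')
ctrl.close_gripper(5)
s=swing('M',(.27,.37,.47,.57,.67,.71,.73,.75,.77,.79,.81,.83,.85,.87,.89,.91,.93,.96),-.5,f0)
E
```

```text
a=0.270 t=21.24 resist=-1.17 rad=0.42 y=-3.59
a=0.370 t=21.73 resist=-0.44 rad=0.60 y=-5.17
a=0.470 t=22.21 resist=-0.19 rad=0.69 y=-4.97
a=0.570 t=22.69 resist=-0.14 rad=-0.78 y=-5.44
a=0.670 t=23.18 resist=-0.33 rad=-1.12 y=-6.28
a=0.710 t=23.52 resist=0.11 rad=-1.34 y=-5.84
a=0.730 t=23.88 resist=0.21 rad=-1.17 y=-5.52
a=0.750 t=24.23 resist=0.73 rad=-0.96 y=-5.56
a=0.770 t=24.57 resist=0.61 rad=-1.46 y=-5.52
a=0.790 t=24.93 resist=0.80 rad=-1.02 y=-5.92
a=0.810 t=25.27 resist=0.57 rad=-1.46 y=-5.35
a=0.830 t=25.62 resist=0.56 rad=-1.46 y=-5.67
a=0.850 t=25.98 resist=0.22 rad=-1.52 y=-5.33
a=0.870 t=26.32 resist=0.46 rad=-1.41 y=-5.83
a=0.890 t=26.68 resist=0.26 rad=-1.45 y=-5.56
a=0.910 t=27.02 resist=0.64 rad=-2.02 y=-5.61
a=0.930 t=27.38 resist=-0.04 rad=-1.82 y=-5.57
a=0.960 t=27.73 resist=-0.12 rad=-2.10 y=-5.55
```

Middle passes 0.96 with no rise, so it is a good clamp. I'll carry on to the stop.

Run:
```python
from h import *
f0=np.load('f0.npy')
s=swing('M',(1.06,1.16,1.24,1.32,1.38,1.42,1.45,1.47,1.49,1.505),-1.,f0,lim=5)
cv2.imwrite("pics/w6.png",camera("wrist")[0])
ctrl.open_gripper();p=grip('M',1.45)
ctrl.move_l(p+175*ez,feed=250)
q=grip('R',.08)
ctrl.move_l(q+90*ez,feed=250);ctrl.move_l(q,feed=120);print(ctrl.get_clock())
f0=F(10);np.save('f0.npy',f0);print(f0)
cv2.imwrite("pics/w7.png",camera("wrist")[0]);cv2.imwrite("pics/s7.png",camera("scene")[0][120:300,150:350].repeat(3,0).repeat(3,1))
```

```text
a=1.060 t=28.22 resist=-1.44 rad=-3.83 y=-5.06
a=1.160 t=28.70 resist=-1.52 rad=-4.19 y=-4.96
a=1.240 t=29.14 resist=-1.75 rad=-3.85 y=-5.08
a=1.320 t=29.58 resist=-0.86 rad=-4.26 y=-5.17
a=1.380 t=29.98 resist=-1.81 rad=-3.86 y=-5.22
a=1.420 t=30.32 resist=-1.85 rad=-3.88 y=-5.19
a=1.450 t=30.68 resist=0.21 rad=-2.72 y=-5.08
a=1.470 t=31.02 resist=2.66 rad=-1.41 y=-5.18
a=1.490 t=31.38 resist=4.33 rad=-1.05 y=-4.84
STOP
35.2583
[-0.02999292 -0.01933442  0.09530378]
```

View pics/w7.png

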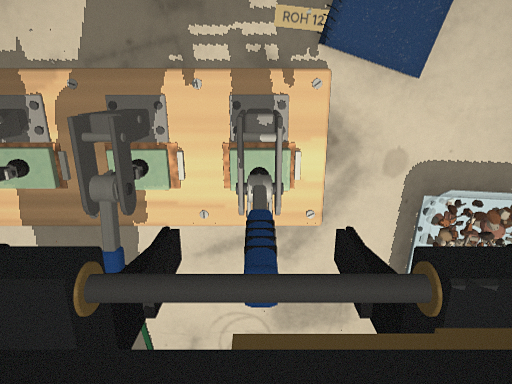

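View pics/s7.png

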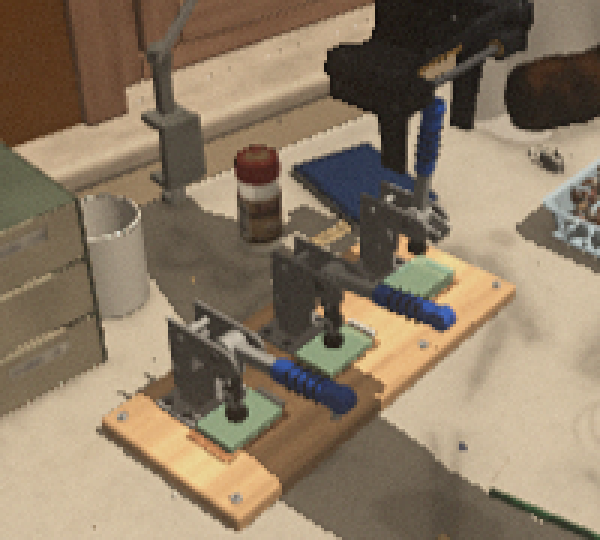

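Middle is down like the left, and the right handle is centred. It is expected to be the stiff one, so I'll use a lighter grip and finer steps.

Run:
```python
from h import *
f0=np.load('f0.npy')
ctrl.close_gripper(4)
s=swing('R',[.18,.28,.38,.48,.58,.66,.70]+list(np.arange(.72,.96,.013)),-.3,f0,lim=1.5,feed=30)
print(s)
cv2.imwrite("pics/w8.png",camera("wrist")[0]);cv2.imwrite("pics/s8.png",camera("scene")[0][120:300,150:350].repeat(3,0).repeat(3,1))
```

```text
a=0.180 t=37.23 resist=-0.05 rad=-0.56 y=-5.29
a=0.280 t=37.80 resist=-0.03 rad=-0.31 y=-5.40
a=0.380 t=38.37 resist=0.02 rad=-0.25 y=-5.54
a=0.480 t=38.93 resist=0.17 rad=-0.31 y=-5.44
a=0.580 t=39.50 resist=-0.18 rad=-0.38 y=-5.67
a=0.660 t=40.00 resist=-0.49 rad=-1.37 y=-5.85
a=0.700 t=40.38 resist=-0.05 rad=-1.20 y=-5.97
a=0.720 t=40.73 resist=0.48 rad=-1.02 y=-5.81
a=0.733 t=41.08 resist=0.70 rad=-1.29 y=-5.85
a=0.746 t=41.42 resist=0.46 rad=-0.68 y=-5.42
a=0.759 t=41.77 resist=0.80 rad=-1.12 y=-6.08
a=0.772 t=42.12 resist=0.14 rad=-1.45 y=-5.81
a=0.785 t=42.48 resist=0.23 rad=-1.20 y=-5.54
a=0.798 t=42.83 resist=0.79 rad=-1.29 y=-5.99
a=0.811 t=43.17 resist=0.67 rad=-1.32 y=-5.75
a=0.824 t=43.52 resist=0.14 rad=-1.16 y=-5.96
a=0.837 t=43.88 resist=0.92 rad=-0.55 y=-5.78
a=0.850 t=44.23 resist=2.25 rad=-0.03 y=-5.30
STOP
0.8500000000000001
```

View pics/w8.png

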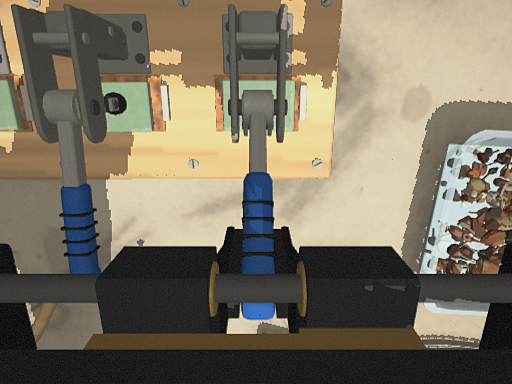

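View pics/s8.png

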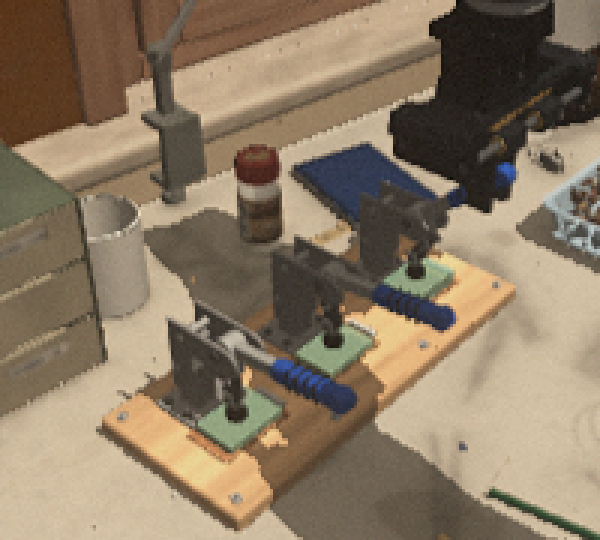

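The right one stiffens at 0.84–0.85 rad with its foot on the visibly thicker glass, so I'm stopping there and swinging it back upright.

Run:
```python
from h import *
f0=np.load('f0.npy')
for a in [.8,.7,.6,.5,.4,.3,.2,.1,.05,.02,0,-.02,-.035,-.05]:
    ctrl.move_l(grip('R',a)+.5*ey,feed=50)
    if a<.06 or a>.75:
        r=log(a,f0)
        if a<.03 and r<-4.5: print('stop felt');break
cv2.imwrite("pics/w9.png",camera("wrist")[0])
```

```text
a=0.800 t=44.67 resist=0.23 rad=-0.26 y=-6.97
a=0.050 t=47.42 resist=0.03 rad=0.09 y=-6.46
a=0.020 t=47.77 resist=-1.17 rad=0.36 y=-6.50
a=0.000 t=48.12 resist=-1.46 rad=0.67 y=-6.43
a=-0.020 t=48.47 resist=-1.57 rad=1.01 y=-5.77
a=-0.035 t=48.82 resist=-1.86 rad=0.91 y=-6.18
a=-0.050 t=49.17 resist=-1.57 rad=1.01 y=-5.88
```

View pics/w9.png

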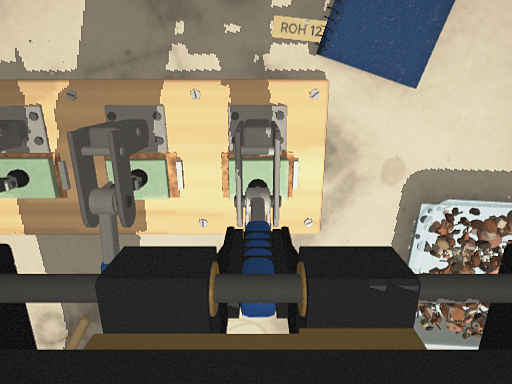

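Run:
```python
from h import *
f0=np.load('f0.npy')
ctrl.close_gripper(15)
for a in [-.06,-.075,-.09,-.105]:
    ctrl.move_l(grip('R',a)+.5*ey,feed=50)
    r=log(a,f0)
    if r<-7: print('stop felt');break
ctrl.open_gripper()
ctrl.move_l(ctrl.get_position()+100*ez,feed=200)
ctrl.move_l(grip('R',.7)+120*ez-120*ey,feed=250)
print(ctrl.get_clock())
for n in("scene","top"):
    p,d=camera(n);cv2.imwrite(f"pics/{n}9.png",p);np.save(f"pics/{n}9.npy",d)
    hsv=cv2.cvtColor(p,cv2.COLOR_BGR2HSV)
    u,v,P=pts(n,d,np.ones(d.shape,bool));q=P-O
    B=np.stack([q@ex,q@ey,P[:,2]],1);H=hsv[v,u]
    b=(abs(B[:,0])<40)&(abs(B[:,1]+120)<20)&(H[:,0]>100)&(H[:,0]<135)&(H[:,1]>90)&(B[:,2]>130)&(B[:,2]<240)
    for lo in range(130,240,16):
        t=B[b&(B[:,2]>=lo)&(B[:,2]<lo+16)]
        if len(t)>3: print(n,lo,len(t),np.round(np.median(t,0),1),np.round(t.min(0)),np.round(t.max(0)))
cv2.imwrite("pics/s9.png",cv2.imread("pics/scene9.png")[120:300,150:350].repeat(3,0).repeat(3,1))
cv2.imwrite("pics/t9.png",cv2.imread("pics/top9.png")[110:250,155:355].repeat(4,0).repeat(4,1))
```

```text
a=-0.060 t=49.78 resist=-3.04 rad=2.21 y=-5.86
a=-0.075 t=50.13 resist=-3.59 rad=2.51 y=-5.96
a=-0.090 t=50.48 resist=-3.91 rad=2.67 y=-5.90
a=-0.105 t=50.83 resist=-4.36 rad=3.16 y=-6.12
53.5167
scene 146 8 [  -4.  -117.6  157.5] [  -6. -121.  154.] [   5. -113.  162.]
scene 162 10 [  -4.9 -118.2  168.1] [  -7. -121.  162.] [   4. -111.  175.]
scene 178 5 [  -4.8 -119.8  185.3] [  -6. -124.  181.] [  -5. -115.  192.]
scene 210 8 [  -3.3 -119.7  223.9] [  -6. -122.  220.] [   2. -114.  225.]
top 162 9 [   0.9 -112.3  169.7] [  -4. -113.  162.] [   6. -112.  177.]
top 178 10 [   3.7 -112.4  186.1] [  -2. -114.  179.] [   9. -112.  193.]
top 194 17 [   1.2 -112.8  200. ] [  -6. -117.  194.] [  10. -112.  209.]
top 210 56 [   2.3 -115.8  223.8] [  -7. -126.  211.] [  11. -112.  226.]
top 226 25 [   1.2 -119.7  226.9] [  -5. -125.  226.] [   8. -114.  229.]
```

View pics/s9.png

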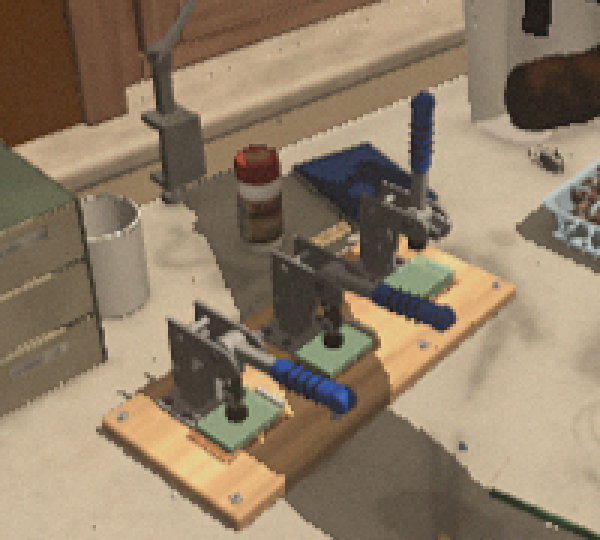

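View pics/t9.png

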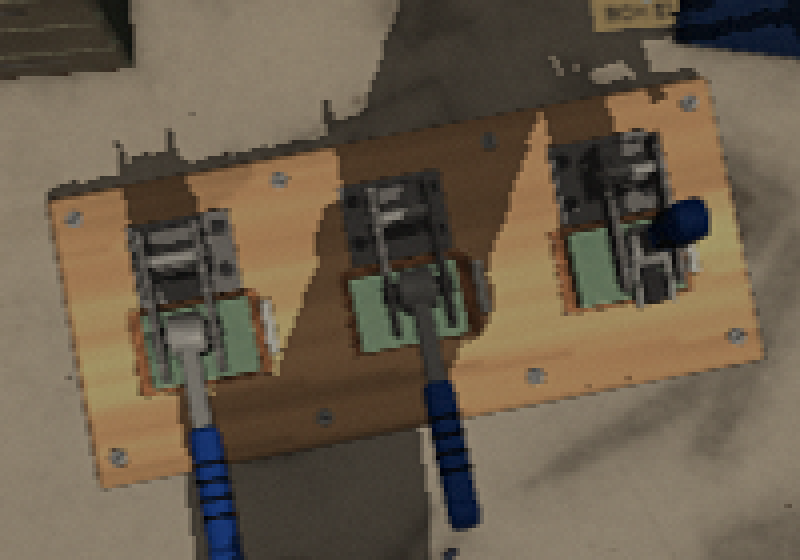

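Run:
```python
from h import *
for n in("top","scene"):
  p=cv2.imread(f"pics/{n}9.png");d=np.load(f"pics/{n}9.npy");H=cv2.cvtColor(p,cv2.COLOR_BGR2HSV)
  u,v,P=pts(n,d,np.ones(d.shape,bool));q=P-O;B=np.stack([q@ex,q@ey,P[:,2]],1);h=H[v,u]
  for k in "LM":
    y=B[:,1]-Y[k]
    b=(abs(y)<3)&(B[:,0]<-48)&(B[:,0]>-114)&(h[:,0]>100)&(h[:,0]<135)&(h[:,1]>90)&(B[:,2]>80)&(B[:,2]<150)
    c=np.polyfit(B[b,0],B[b,2],1);print(n,k,b.sum(),'a=',np.pi/2-c[0],'z at pivot-8:',c[1]-8,'z@-95',np.polyval(c,-95)-8)
```

```text
top L 98 a= 1.7050708541919204 z at pivot-8: 102.48917469575309 z@-95 115.24525479847037
top M 99 a= 1.698731235959018 z at pivot-8: 102.43567484077747 z@-95 114.58949121136902
scene L 50 a= 1.7031303624392575 z at pivot-8: 101.4935443823864 z@-95 114.0652777686007
scene M 26 a= 1.6972954038055188 z at pivot-8: 101.8394855421236 z@-95 113.85689785813273
```

Run:
```python
from h import *
print(ctrl.get_clock());ctrl.hand_in()
```

```text
53.6167
the job is handed in; nothing more can be done
```

I tried all three clamps. The left and middle ones are shut on their glass. The right one has the blank that is too thick, and I left it open. I handed the job in at 53.6 s, with the arm clear of everything.

- **Left and middle:** both went right over to the end stop. In the last pictures their handles measure about 1.44 rad from both cameras, past the 1.38 lock, and each foot is on its glass.
- **Right:** it went stiff at about 0.84–0.85 rad. I stopped there, about 1.5–2 N above the trend at the grip, and swung it back. Its grip now stands within 2–3 mm of plumb over its pivot, and the glass shows no visible cracking.

**Less certain points:**
- **Force readings:** they carried about 1–2 N of offset, and a sideways force of about 5 N from a slightly off-centre pinch. I therefore judged the stiffening by how the force changed, not by its absolute value.
- **Right handle's open stop:** the force there rose gradually to about 4 N instead of jumping, and the fingers may have slipped a little. That it is fully upright rests mainly on the pictures.

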